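Zero the frame mount's tension gauge with the pin punch, then hold its load lever level

TASK

Check the tension gauge of the frame mount: draw the brass pin punch out of the wooden rack, and with its tip press the recessed yellow zero button fully home for a moment while the lever is at rest, then let the button spring back. Then press the tip of the punch on the red pad of the mount's sprung load lever until the lever is level (pad rim flush with the top of the red-tipped post), keep it level for two seconds, and finish while still holding it level with the punch in the gripper. Work the button and the lever with the punch only, not with the gripper, and leave the reamer, racquet, grommet strip, tin and crank as they are.

Things in the scene. Friction and masses are not known exactly. Their poses are not given: they have to be found in the camera images.
- punch: Brass pin punch, about 190 g, upright, tip down, in one hole of the rack. Origin at the tip's centre, z up its axis. Pin 8 mm across from z = 0 to 40 mm, then a round knurled body 18 mm across from z = 40 to 120 mm (flat head). In the rack its shoulder (z = 40 mm) rests on the rack's top, the 80 mm body above it. A 70 N grip at z = 100 mm holds it firmly against a 15 N push.
- reamer: Steel reamer with a dark wooden pear-shaped handle, 28 mm across and 112 mm long, upright in the other hole of the rack; origin at its tip. Leave it there.
- rack: Fixed wooden block, 150 x 60 x 55 mm (x, y, z); origin at the centre of its underside. Holes at x = -45 and +45 mm on its centre line, 11 mm wide and 48 mm deep: punch in one, reamer in the other, either way round.
- mount: Cast-iron frame mount, fixed; origin on the bench. Base 200 x 350 x 18 mm (x, y, z) centred at y -5 mm. Green gauge housing 110 x 85 mm centred at y +60, top z 72, with white dial and the white-ringed button well. The lever runs from its hinge (x 0, y -15, z 85) to -y. Red-tipped post 10 mm square at x 0, y -167, top z 93. Two cradles 97 mm high at x -78, y +125 and -55.
- zero_button (a joint): Travel of the yellow zero button in m: 0 at rest, 0.006 fully home; it moves straight down. Spring: 2.5 N to start, 5 N fully home; it springs back by itself.
- zero_button_top (a point): Centre of the top of the yellow button (17 mm across), which lies at x = +24, y = +60 mm on the mount, 63.5 mm above the bench at rest. It sits in a 21 mm round well, 8.5 mm below the rim.
- lever (a joint): Angle of the load lever in rad: 0 at rest (raised 0.35 rad above level), 0.35 level, 0.60 on its lower stop; pressing the pad down increases it. The spring pushes back at the pad with about 5 N to start, 9 N when level, 12 N at the stop; let go, it rises by itself.
- lever_pad (a point): Centre of the upper face of the lever's red pad, where the punch tip presses: a flat 38 mm floor in a 4 mm high rim, 44 mm across. 118 mm along the lever from the hinge axis (parallel to the mount's x) and 4 mm above the lever's centre line. Height over the bench: 129 mm at rest, 89 mm level, 61 mm on the stop. Its z is the pad's normal.
- crank (a joint): Angle of the hand crank at the +y end of the mount, stiff, starts at any angle; leave it.
- crank_grip (a point): Middle of the crank's wooden grip (16 mm across, 34 mm long), 46 mm from the crank's axis.
- racquet: Wooden squash racquet, about 690 mm long, lying on the bench beyond the mount; origin at the middle of its grip, head towards its own +y. Leave it.
- grommet_strip: Brown grommet strip, 170 x 12 x 10 mm, lying on the bench beside the lever. Leave it.
- tin: Grey enamel tin with hinged lid shut, 90 x 130 x 61 mm plus knob, fixed. Leave it.
- tin_lid (a joint): Angle of the tin's lid in rad, 0 shut.
Things that resemble listed ones, but are neither listed nor needed, are in the scene too. Leave any purple look-alike of the punch alone.

How it is judged:
On the way, in this order (a step that is already met when the one before it is completed fails the run):
1. the punch is held in the gripper with its tip clear above the rack (height (world z) of punch above 0.065 m and contact force between the fingers and punch above 1 N), for 0.2 s.
2. the punch presses the zero button home (over 4.5 of 6 mm) while the lever is at rest (value of joint zero_button above 0.0045 m and contact force between punch and zero_button above 1 N and value of joint lever below 0.06 rad), for 0.1 s.
3. the zero button has sprung back (value of joint zero_button below 0.0015 m), for 0.1 s.
4. the punch, held in the gripper, keeps the lever level for two seconds (value of joint lever between 0.28 and 0.42 rad and contact force between punch and lever above 3 N and contact force between the fingers and punch above 1 N), for 1.9 s.
At the end, for the whole second after the job is handed in: The lever is held still within 0.07 rad (4 degrees) of level by the punch pressing on it (over 3 N), the punch is gripped by the fingers, and the zero button is back up (all of step 4 and velocity of joint lever between -0.1 and 0.1 rad/s and value of joint zero_button below 0.0015 m); the arm keeps its last pose, push and grip.
It fails at once if the gripper or arm touches the button or the lever (contact force between any of the arm, the fingers and zero_button above 0.5 N or contact force between any of the arm, the fingers and lever above 0.5 N).
It fails at once if the reamer, racquet, grommet strip, tin lid or crank is disturbed (distance of any of reamer, crank_grip from where it was at the start of the episode above 0.02 m or distance of any of racquet, grommet_strip from where it was at the start of the episode above 0.03 m or value of joint tin_lid above 0.2 rad).
It also fails if it takes over 58 s, if anything falls off the work surface, if the arm or the gripper's body presses on something with over 40 N, if the wrist force passes 120 N, or if a joint passes its speed limit or range.

ROBOT

A 6-joint arm with a two-finger parallel gripper is mounted at the origin on the work surface. World frame = base frame: x ahead of the robot, y to its left, z up, the work surface at z = 0. Lengths are in m, angles in rad, forces in N, time in s.
With the tool pointing down it reaches from about 0.35 to 0.85 m from the base axis. Payload 8.1 kg.
Tool frame: the origin (TCP) lies between the finger pads; the fingertips stand 25 mm ahead of it and the grasp point (between the pads) lies 6 mm ahead of it; z points along the fingers, y is the line along which they close (so a half turn about z gives the same grasp; the last joint's range is limited). The gripper opens to 93 mm and grips with 3 to 60 N. Pads are 15 mm wide; open, the fingers measure 128 mm over their backs; the gripper's body (75 mm by 188 mm) begins 65 mm behind the grasp point.
Start: joints at [-1.421, 0.13, 1.488, -0, 1.523, -0.085], TCP at [0.14, -0.584, 0.244] pointing down, gripper open.
Joint ranges: [-2.96, 2.96], [-0.89, 2.26], [0.02, 2.5], [-1.34, 4.48], [0, 2.73], [-2.66, 2.66]. Speed limits (rad/s): [2.39, 2.39, 2.79, 3.14, 3.14, 3.14].

INTERFACE

Orientations are given as a rotation vector (axis times angle).
In Python, from plant import robot gives the robot as it stands.
- The arm moves only by the tool arm_command, never from a script. Its argument "increments" is text: rows parted by semicolons, each of 5 numbers parted by spaces: the closure, from 0 (fully open) to 1 (shut), then the shift along the tool's x, y, z in mm, then the turn about the tool's z in rad. A call has 1 to 5 rows; each row is the pose to reach, as a shift and turn from the pose commanded when the call began, along the tool's axes at that moment; what a row does not reach only later rows make up. A row lasts 1/10 s, in which the tool goes at most 50 mm and 8.59 degrees, less where a joint would pass 70% of its speed; a pose out of reach is approached as far as the arm can. A call with a gripper value outside its range is refused whole. The fingers move at their own pace and stop on an object; "grip_force" is the grip in N (left out, the last holds). Time passes only in rows, so rows that repeat a pose let the fingers close. It gives the time, the measured TCP pose, the force, the opening and the grip force at its end, in the units of the state.
- robot.read_state(): the state, without advancing time (a new reading comes with each control period).
- robot.read_camera(name): name is "side" or "top" or "wrist"; returns the picture (400x640x3 uint8, blue, green, red); there is no depth.
- robot.camera_model(name): a dict with "fx", "fy", "cx", "cy" (pixels), "eye" and "rotation" of the camera in the world. Camera axes: x right, y down, z forward; pixel columns grow to the right and rows downward; lengths in m; the calibration is good to about 2 mm. A picture is of the moment at which its call begins: read the wrist's pose just before it. camera_model takes no time and is no camera call; for the wrist camera it gives the pose at the moment of the call.
- robot.close_job(): hands the job in; it is judged then, once.
The state is a dict: "t": time; "q": joint angles; "dq": joint speeds; "joint_torque": joint torques, N m; "tool_pos": TCP position; "orientation": TCP orientation; "force": force on the tool from outside, world axes, zero at the start; "wrist_torque": the same for the moment, N m; "opening": finger opening in m; "gripper_force": force on a finger pad.
Only numpy, scipy, OpenCV 4.12 (cv2) and the standard library are available. Lean on these libraries where they do the work, as an engineer would, in place of code of your own. Each camera call takes 0.05 s, during which the arm holds its last target. There are 200 camera calls.

## Working session

There is one attempt and no reset: what is moved stays moved. The work goes in short steps, Python scripts to look and compute and a tool call to move; the robot and the scene stay as the last step left them, time stands still between calls to the robot, and variables do not carry over. Pictures are saved under pics/ and viewed, at most 10 in all, crops included, and the job is handed in when it is done.

Besides the shell and the picture viewer there is one more tool, called after ">>>" as a command line: name --argument value ..., lists and objects as JSON in quotes. arm_command: Moves the arm, as the interface text tells. Its arguments: {"type":"object","properties":{"increments":{"type":"string"},"grip_force":{"type":"number"}},"required":["increments"]}

```bash
mkdir -p pics && ls
python3 - <<'E'
from plant import robot
import cv2,numpy as np
np.set_printoptions(precision=4,suppress=True)
for n in("side","top","wrist"):
    im=robot.read_camera(n);cv2.imwrite(f"pics/{n}0.png",im)
    m=robot.camera_model(n);print(n,m)
s=robot.read_state();print(s)
E
```

```text
pics
side {'fx': 439.0656822215534, 'fy': 439.0656822215534, 'cx': 320.9524059184347, 'cy': 200.9067552477055, 'eye': array([0.1246, 1.0349, 0.7616]), 'rotation': array([-0.5291,  2.4773, -1.458 ])}
top {'fx': 422.80219164737224, 'fy': 422.80219164737224, 'cx': 319.51479375285254, 'cy': 201.7294013339216, 'eye': array([ 0.4045, -0.036 ,  1.0907]), 'rotation': array([-2.0947,  2.1492, -0.1703])}
wrist {'fx': 280.9379469502987, 'fy': 280.9379469502987, 'cx': 326.31466286742733, 'cy': 196.1927641110432, 'eye': array([ 0.2126, -0.5641,  0.3841]), 'rotation': array([ 2.2876, -1.8056, -0.2539])}
{'t': 0.15, 'q': array([-1.4214,  0.131 ,  1.489 ,  0.    ,  1.523 , -0.0854]), 'dq': array([-0.0004, -0.0025, -0.004 ,  0.0001,  0.0001, -0.0001]), 'joint_torque': array([ -0.0002, -56.0472, -49.2338,   0.0766,   0.0305,  -0.0001]), 'tool_pos': array([ 0.1396, -0.5831,  0.2428]), 'orientation': array([-3.1185, -0.3678,  0.0001]), 'force': array([-0.4447,  0.834 ,  0.4951]), 'wrist_torque': array([ 0.0303, -0.0427, -0.0205]), 'gripper_force': 0.0, 'opening': 0.09275098720862489}
```

View pics/top0.png

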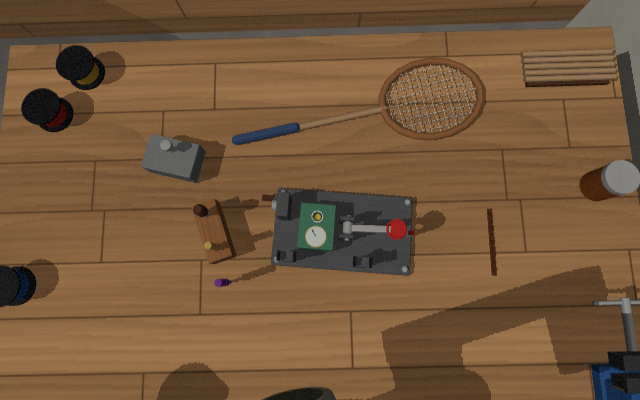

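View pics/side0.png

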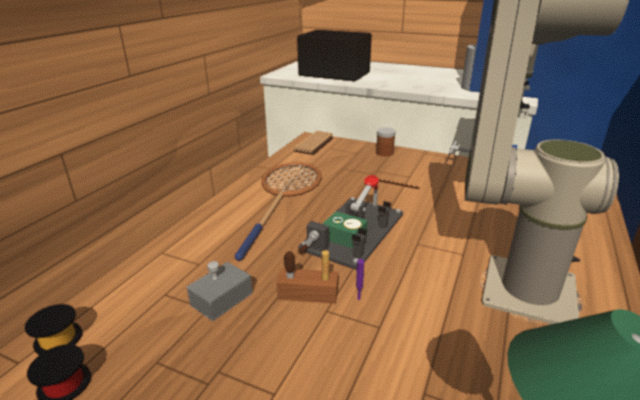

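Candidates for the punch:
- Brass cylinder in the rack: top (208,246), side (326,265). It matches the description, so this is my choice.
- Purple look-alike: top (222,282), side (360,278).
- Dark reamer handle: top (201,211), side (290,262).

The mount's green housing is at top (317,227), the button at about (318,216) and the red pad at (397,230).

```bash
cat > h.py <<'E'
import cv2,numpy as np
from scipy.spatial.transform import Rotation as R
from plant import robot
np.set_printoptions(precision=4,suppress=True)
def ray(m,p):
    d=np.array([(p[0]-m['cx'])/m['fx'],(p[1]-m['cy'])/m['fy'],1.])
    d=R.from_rotvec(m['rotation']).apply(d); return np.array(m['eye']),d/np.linalg.norm(d)
def onz(m,p,z):
    e,d=ray(m,p); return e+d*(z-e[2])/d[2]
def tri(a,p,b,q):
    e,d=ray(a,p);f,g=ray(b,q)
    s,*_=np.linalg.lstsq(np.c_[d,-g],f-e,rcond=None)
    P,Q=e+s[0]*d,f+s[1]*g; return (P+Q)/2,np.linalg.norm(P-Q)
def blobs(im,lo,hi,amin=8,roi=None):
    k=cv2.inRange(cv2.cvtColor(im,cv2.COLOR_BGR2HSV),lo,hi)
    if roi: z=np.zeros_like(k);x0,y0,x1,y1=roi;z[y0:y1,x0:x1]=k[y0:y1,x0:x1];k=z
    n,l,s,c=cv2.connectedComponentsWithStats(k)
    return [(c[i].round(2),s[i]) for i in range(1,n) if s[i,4]>=amin],k
def proj(m,P):
    d=R.from_rotvec(m['rotation']).inv().apply(np.array(P)-m['eye'])
    return np.array([m['cx']+m['fx']*d[0]/d[2],m['cy']+m['fy']*d[1]/d[2]])
E
python3 - <<'E'
from h import *
t=cv2.imread("pics/top0.png");s=cv2.imread("pics/side0.png")
T,S=robot.camera_model("top"),robot.camera_model("side")
for n,lo,hi in(("yel",(20,130,100),(35,255,255)),("red",(0,190,120),(6,255,255)),("grn",(65,80,30),(90,255,255))):
    for im,roi in((t,(180,180,430,290)),(s,(240,160,420,320))):
        print(n,[(b[0],b[1]) for b in blobs(im,lo,hi,8,roi)[0]])
c=lambda im,x,y,w,h,f:cv2.resize(im[y:y+h,x:x+w],None,fx=f,fy=f,interpolation=cv2.INTER_CUBIC)
A=c(t,185,185,240,110,3.3);B=c(s,270,165,160,140,2.0)
C=c(t,190,195,60,50*1,5.6)
B2=c(s,275,240,75,63,4.44)
r=np.hstack([cv2.resize(B,(320,280)),cv2.resize(B2,(333,280))]);r=cv2.copyMakeBorder(r,0,0,0,A.shape[1]-r.shape[1],0)
cv2.imwrite("pics/c0.png",np.vstack([A,r[:230]]))
E
```

```text
yel [(array([317.42, 216.55]), array([315, 214,   6,   6,  31], dtype=int32)), (array([207.48, 244.95]), array([204, 242,   8,   7,  42], dtype=int32))]
yel []
red [(array([396.84, 228.8 ]), array([387, 219,  20,  20, 281], dtype=int32))]
red [(array([371.58, 180.31]), array([365, 176,  14,  11,  99], dtype=int32))]
grn [(array([316.34, 224.2 ]), array([ 297,  203,   39,   48, 1077], dtype=int32))]
grn [(array([339.99, 229.83]), array([325, 213,  33,  34, 405], dtype=int32)), (array([362.83, 221.5 ]), array([358, 218,   8,   9,  24], dtype=int32))]
```

View pics/c0.png

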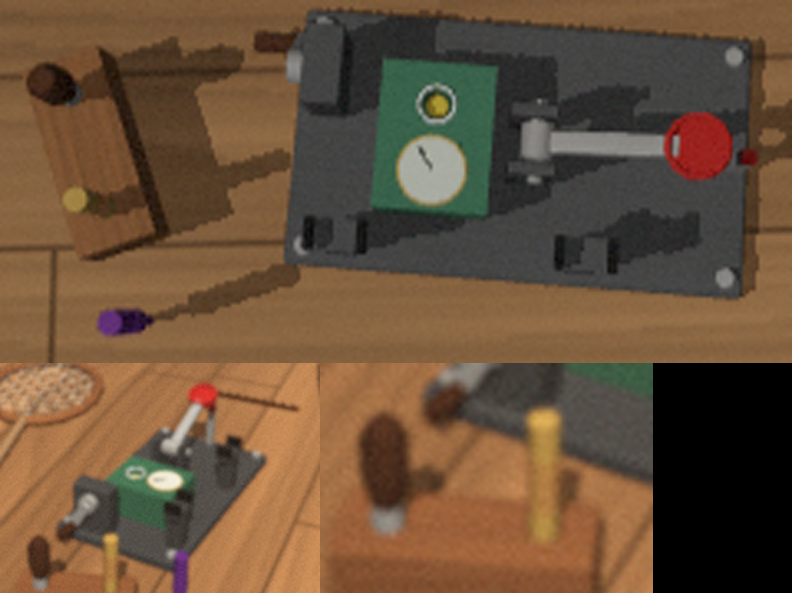

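The crop confirms it: the brass punch stands in the rack's near hole, at crop (75,200) from the top and (544,415) from the side. The dark reamer is in the other hole, and the purple look-alike stands apart at (122,322).

Run:
```python
from h import *
T,S=robot.camera_model("top"),robot.camera_model("side")
s=cv2.imread("pics/side0.png");t=cv2.imread("pics/top0.png")
b,k=blobs(s,(15,120,90),(35,255,255),20,(318,248,336,292));print(b)
for y in range(248,292,4): 
    x=np.where(k[y])[0]; print(y,x.min() if len(x) else None,x.max() if len(x) else None)
print("head tri",tri(T,(207.48,244.95),S,(325.5,252)), "onz",onz(T,(207.48,244.95),.135))
print("pad tri",tri(T,(396.84,228.8),S,(371.58,180.31)),onz(T,(396.84,228.8),.13))
but=onz(T,(317.42,216.55),.0635);print("button",but)
cc=lambda x,y:(185+(x+.5)/3.3-.5,185+(y+.5)/3.3-.5)
ring=onz(T,cc(437,104),.072);print("ring",ring)
M=[onz(T,cc(*p),.018) for p in((308,10),(751,41),(742,297),(287,264))]
print("base",M, [np.linalg.norm(M[i]-M[i-1]) for i in range(4)])
H=[onz(T,cc(*p),.072) for p in((383,58),(498,67),(488,216),(372,207))]
print("hous",H,[np.linalg.norm(H[i]-H[i-1]) for i in range(4)])
# rack top corners
Rk=[onz(T,cc(*p),.055) for p in((30,93),(97,47),(156,232),(90,259))];print("rack",Rk,[np.linalg.norm(Rk[i]-Rk[i-1]) for i in range(4)])
c=np.mean(M,0);u=(M[0]+M[3]-M[1]-M[2])[:2];yaw=np.arctan2(-u[0],u[1]);print("base c",c,"yaw",yaw)
u=(H[0]+H[3]-H[1]-H[2])[:2];print("hous yaw",np.arctan2(-u[0],u[1]),np.mean(H,0))
u=(ring-np.mean(H,0))[:2]
```

```text
[(array([324.95, 264.63]), array([321, 250,   9,  31, 206], dtype=int32))]
248 None None
252 322 328
256 322 328
260 322 329
264 318 328
268 322 331
272 323 328
276 322 328
280 324 326
284 None None
288 None None
head tri (array([0.4803, 0.2331, 0.1338]), np.float64(0.004004898032954352)) onz [0.4821 0.2335 0.135 ]
pad tri (array([ 0.5066, -0.1978,  0.1283]), np.float64(0.0038548773589180295)) [ 0.5082 -0.197   0.13  ]
button [ 0.5506 -0.0157  0.0635]
ring [ 0.5504 -0.0151  0.072 ]
base [array([0.6355, 0.0858, 0.018 ]), array([ 0.6012, -0.2598,  0.018 ]), array([ 0.4049, -0.2408,  0.018 ]), array([0.438 , 0.1032, 0.018 ])] [np.float64(0.19821271302182822), np.float64(0.3473522709509106), np.float64(0.19713794731817214), np.float64(0.3456255150334044)]
hous [array([0.5859, 0.0242, 0.072 ]), array([ 0.5768, -0.0609,  0.072 ]), array([ 0.4673, -0.0503,  0.072 ]), array([0.4759, 0.034 , 0.072 ])] [np.float64(0.11042000785159238), np.float64(0.08554552102366263), np.float64(0.11006155910295778), np.float64(0.08468766746395642)]
rack [array([0.5694, 0.2922, 0.055 ]), array([0.6033, 0.2421, 0.055 ]), array([0.4627, 0.1955, 0.055 ]), array([0.4441, 0.2441, 0.055 ])] [np.float64(0.13415544800572612), np.float64(0.0605047603338948), np.float64(0.1481295764379724), np.float64(0.05210287343166132)]
base c [ 0.5199 -0.0779  0.018 ] yaw -0.09748938665375029
hous yaw -0.10437031205068201 [ 0.5265 -0.0132  0.072 ]
```

>>> arm_command --increments "0 35 -32 -6 0; 0 70 -64 -12 0; 0 105 -96 -18 0; 0 140 -128 -24 0; 0 175 -160 -30 0" --grip_force 60

```text
t: 0.65
tool_pos: [0.2731, -0.3854, 0.2735]
orientation: [-3.12, -0.367, -0.0]
force: [0.9, 0.7, 1.0]
opening: 0.0928
gripper_force: 0.0
```

>>> arm_command --increments "0 35 -32 0 0; 0 70 -64 0 0; 0 105 -96 0 0; 0 140 -128 0 0; 0 175 -160 0 0"

```text
t: 1.15
tool_pos: [0.4062, -0.1891, 0.2736]
orientation: [3.12, 0.368, 0.0]
force: [0.6, -0.3, -0.1]
opening: 0.093
gripper_force: 0.0
```

>>> arm_command --increments "0 25 -40 0 0; 0 50 -80 0 0; 0 70 -120 0 0; 0 85 -165 0 0; 0 100 -210 0 0"

```text
t: 1.65
tool_pos: [0.4537, 0.0385, 0.2734]
orientation: [-3.12, -0.368, 0.0]
force: [1.1, -0.4, 0.2]
opening: 0.0931
gripper_force: 0.0
```

>>> arm_command --increments "0 17 -45 0 -0.03; 0 35 -90 0 -0.06; 0 53 -135 0 -0.1; 0 71 -182 0 -0.1; 0 71 -182 0 -0.1"

```text
t: 2.15
tool_pos: [0.4798, 0.2353, 0.2726]
orientation: [-3.095, -0.532, 0.002]
force: [-0.7, -0.5, -0.5]
opening: 0.0927
gripper_force: 0.0
```

Run:
```python
from h import *
W=robot.camera_model("wrist");im=robot.read_camera("wrist");s=robot.read_state()
cv2.imwrite("pics/w1.png",im);print(s['tool_pos'],W['eye'],W['rotation'])
print(proj(W,(.481,.233,.135)))
b,k=blobs(im,(18,110,80),(36,255,255),30)
print(b)
```

```text
[0.4799 0.2327 0.2727] [0.5508 0.262  0.4138] [ 2.3728 -1.6777 -0.2377]
[330.9214 192.2467]
[(array([328.86, 190.49]), array([321, 180,  17,  22, 286], dtype=int32)), (array([529.18, 192.73]), array([524, 187,  11,  12,  95], dtype=int32)), (array([497.82, 224.43]), array([490, 209,  26,  37,  82], dtype=int32)), (array([150.18, 300.41]), array([137, 272,  35,  57, 872], dtype=int32)), (array([502.88, 299.36]), array([482, 272,  34,  57, 758], dtype=int32)), (array([474.29, 355.87]), array([ 300,  341,  334,   27, 7175], dtype=int32))]
```

View pics/w1.png

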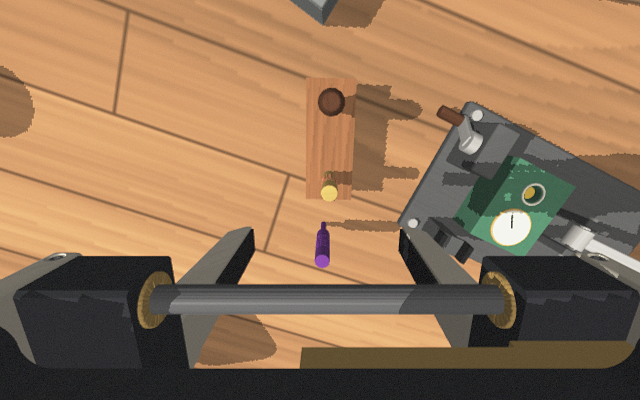

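The wrist view shows the punch head at (329,193), the reamer at (331,102), the purple look-alike at (322,250) and the button at (529,193). The fingers straddle the punch line, square to the rack.

Run:
```python
from h import *
W=robot.camera_model("wrist");T=robot.camera_model("top");s=robot.read_state()
print("head",tri(W,(329,193.3),T,(207.48,244.95)),onz(W,(329,193.3),.135))
print("button",tri(W,(529.2,192.7),T,(317.42,216.55)),onz(W,(529.2,192.7),.0635))
print("ring",onz(W,(534.5,194.5),.072))
print("purple top",onz(W,(322,259),.12),onz(W,(323,223),0))
tr=R.from_rotvec(s['orientation']).as_matrix();print(s['tool_pos'],tr.T)
print("d",tr.T@(np.array([.481,.2333,.121])-s['tool_pos'])*1000)
```

```text
head (array([0.4813, 0.232 , 0.1412]), np.float64(0.000915901852323115)) [0.4794 0.2317 0.135 ]
button (array([ 0.5489, -0.0157,  0.0683]), np.float64(0.002180662577832824)) [ 0.5478 -0.0192  0.0635]
ring [ 0.548  -0.0199  0.072 ]
purple top [0.3982 0.2114 0.12  ] [0.3958 0.2108 0.    ]
[0.4799 0.2327 0.2727] [[ 0.943   0.3328 -0.0018]
 [ 0.3328 -0.943  -0.0003]
 [-0.0018 -0.0003 -1.    ]]
d [  1.4761  -0.115  151.66  ]
```

>>> arm_command --increments "0 1 0 45 0; 0 1 0 90 0; 0 1 0 135 0; 0 1 0 151 0; 0 1 0 151 0"

```text
t: 2.7
tool_pos: [0.4791, 0.2282, 0.1189]
orientation: [3.096, 0.521, -0.011]
force: [-0.5, -0.2, -0.0]
opening: 0.093
gripper_force: 0.0
```

>>> arm_command --increments "0.95 0 0 0 0; 0.95 0 0 0 0; 0.95 0 0 0 0; 0.95 0 0 0 0; 0.95 0 0 0 0" --grip_force 60

```text
t: 3.2
tool_pos: [0.4821, 0.2307, 0.1235]
orientation: [-3.097, -0.524, -0.002]
force: [-0.7, 0.6, -1.2]
opening: 0.0575
gripper_force: 0.0
```

>>> arm_command --increments "0.95 0 0 0 0; 0.95 0 0 0 0; 0.95 0 0 0 0; 0.95 0 0 0 0; 0.95 0 0 0 0"

```text
t: 3.7
tool_pos: [0.4816, 0.2305, 0.1226]
orientation: [-3.098, -0.523, 0.0]
force: [-1.0, 1.7, -0.9]
opening: 0.0172
gripper_force: 4.4
```

>>> arm_command --increments "1 0 0 0 0; 1 0 0 0 0; 1 0 0 0 0; 1 0 0 0 0"

```text
t: 4.1
tool_pos: [0.4814, 0.231, 0.1226]
orientation: [-3.097, -0.524, 0.0]
force: [-2.4, 4.8, -0.3]
opening: 0.016
gripper_force: 60.0
```

>>> arm_command --increments "1 0 0 -10 0; 1 0 0 -25 0; 1 0 0 -45 0; 1 0 0 -65 0; 1 0 0 -85 0"

```text
t: 4.6
tool_pos: [0.4814, 0.2298, 0.2078]
orientation: [3.096, 0.523, -0.001]
force: [0.6, -0.4, -1.2]
opening: 0.0154
gripper_force: 60.0
```

>>> arm_command --increments "1 0 0 -20 0; 1 0 0 -30 0; 1 0 0 -30 0; 1 0 0 -30 0; 1 0 0 -30 0"

```text
t: 5.1
tool_pos: [0.481, 0.2301, 0.236]
orientation: [3.097, 0.523, -0.004]
force: [-0.5, 0.0, -2.2]
opening: 0.0158
gripper_force: 60.0
```

Run:
```python
from h import *
ims={n:robot.read_camera(n) for n in("wrist","side","top")}
W=robot.camera_model("wrist");S=robot.camera_model("side");s=robot.read_state();print(s['tool_pos'],s['gripper_force'],s['opening'])
tr=R.from_rotvec(s['orientation']).as_matrix();print(tr.T)
g=s['tool_pos'];tip=g+tr[:,2]*.106;print("tip exp",tip,proj(W,tip),proj(S,tip))
# side: punch pixels
for n in ims: cv2.imwrite(f"pics/{n}2.png",ims[n])
p=proj(S,tip).astype(int);c=ims['side'][p[1]-60:p[1]+20,p[0]-40:p[0]+40]
cv2.imwrite("pics/c2.png",np.hstack([cv2.resize(c,(400,400),interpolation=cv2.INTER_CUBIC),cv2.resize(ims['wrist'][130:290,250:410],(400,400),interpolation=cv2.INTER_CUBIC)]));print(p)
```

```text
[0.4811 0.2302 0.2365] 59.99627888202667 0.015784299381865364
[[ 0.9445  0.3286 -0.0019]
 [ 0.3286 -0.9445  0.0001]
 [-0.0018 -0.0007 -1.    ]]
tip exp [0.4809 0.2302 0.1305] [328.3834 201.7234] [324.9723 252.2328]
[324 252]
```

View pics/c2.png

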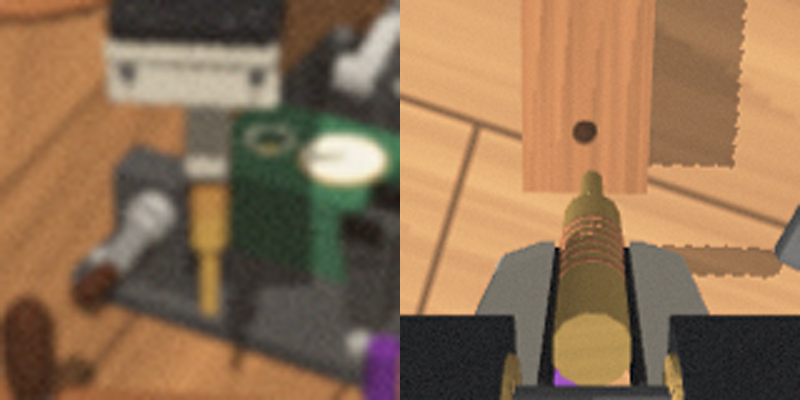

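The punch is held upright between the pads. Its tip is at wrist pixel (327,199) and side pixel (326,255), clear above the empty rack hole.

Run:
```python
from h import *
W=robot.camera_model("wrist");S=robot.camera_model("side");s=robot.read_state()
tip,e=tri(W,(326.8,199.6),S,(325.8,254.5));print(tip,e,tip-s['tool_pos'])
print(onz(W,(326.8,199.6),.1295))
tr=R.from_rotvec(s['orientation']).as_matrix()
for b in((.5497,-.0165),):
    print(tr.T@(np.array([*b,.2365])-s['tool_pos'])*1000)
```

```text
[0.4796 0.2309 0.124 ] 0.0023031082659787103 [-0.0015  0.0007 -0.1124]
[0.4821 0.2321 0.1295]
[-16.2772 255.5823   0.0118]
```

>>> arm_command --increments "1 -2 30 0 0; 1 -5 75 0 0; 1 -8 120 0 0; 1 -11 165 0 0; 1 -13 205 0 0"

```text
t: 5.75
tool_pos: [0.5367, 0.0305, 0.2372]
orientation: [3.098, 0.523, -0.001]
force: [0.9, 0.1, -3.1]
opening: 0.0159
gripper_force: 60.0
```

>>> arm_command --increments "1 -3 30 0 0; 1 -3 47 15 0; 1 -3 50 30 0; 1 -3 50 30 0; 1 -3 50 30 0"

```text
t: 6.25
tool_pos: [0.5493, -0.0143, 0.2061]
orientation: [-3.096, -0.525, 0.004]
force: [0.6, 0.4, -2.7]
opening: 0.0159
gripper_force: 60.0
```

Run:
```python
from h import *
im=robot.read_camera("wrist");sd=robot.read_camera("side")
W=robot.camera_model("wrist");s=robot.read_state();print(s['tool_pos'],s['force'])
tr=R.from_rotvec(s['orientation']).as_matrix();tip=s['tool_pos']+tr[:,2]*.1076;S=robot.camera_model("side");print(tip,proj(W,tip),proj(S,tip))
p=proj(S,tip).astype(int)
cv2.imwrite("pics/w3.png",im);cv2.imwrite("pics/s3.png",sd)
cv2.imwrite("pics/c3.png",np.hstack([cv2.resize(im[150:270,270:390],(480,480),interpolation=cv2.INTER_CUBIC),cv2.resize(sd[p[1]-30:p[1]+30,p[0]-20:p[0]+20],(320,480),interpolation=cv2.INTER_CUBIC)]));print(p)
```

```text
[ 0.5503 -0.0143  0.2078] [ 0.3879 -0.2372 -1.4   ]
[ 0.5503 -0.0143  0.1002] [328.3885 201.1992] [336.8376 211.0481]
[336 211]
```

View pics/c3.png

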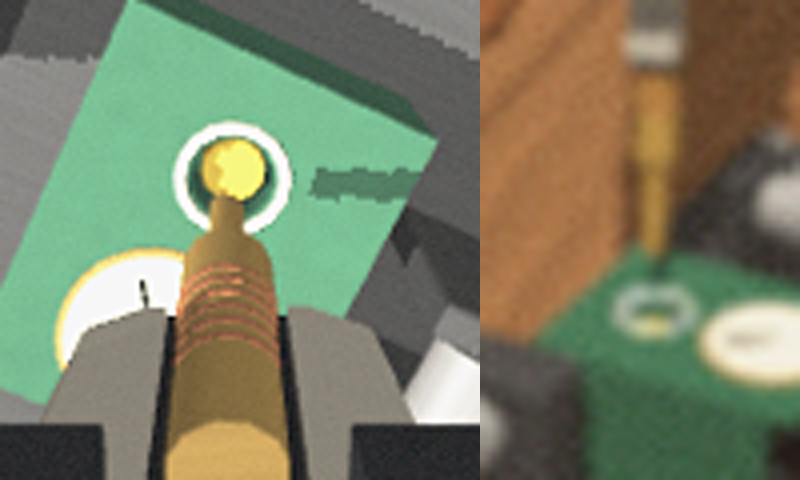

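The wrist crop shows the tip at crop (227,200) and the button at (236,170) inside the ring centred at (233,179). The side crop shows the pin above the well.

Run:
```python
from h import *
W=robot.camera_model("wrist");S=robot.camera_model("side");s=robot.read_state()
im=cv2.imread("pics/w3.png")
b,_=blobs(im,(22,150,150),(32,255,255),20,(310,180,345,199));print(b)
f=lambda x,y:(270+x/4,150+y/4)
tp=onz(W,f(227,200),.1002);bt=onz(W,f(236,170),.0635);rg=onz(W,f(233,179),.072)
print(tp,bt,rg)
sp=lambda x,y:(316+(x-480)/8,181+y/8)
print("side tip",onz(S,sp(655,250),.1002),"ring",onz(S,sp(654,313),.072))
tr=R.from_rotvec(s['orientation']).as_matrix();print(tr.T[:2,:2])
for t in(bt,rg): print((tr.T@(t-tp))*1000)
```

```text
[(array([324.26, 190.7 ]), array([321, 185,  14,  14,  57], dtype=int32))]
[ 0.5508 -0.0125  0.1002] [ 0.5491 -0.0157  0.0635] [ 0.5487 -0.0149  0.072 ]
side tip [ 0.5448 -0.009   0.1002] ring [ 0.5453 -0.0102  0.072 ]
[[ 0.9439  0.3301]
 [ 0.3301 -0.9439]]
[-2.7422  2.4152 36.6988]
[-2.8297  1.5711 28.199 ]
```

>>> arm_command --increments "1 -1.5 2 0 0; 1 -1.5 2 10 0; 1 -1.5 2 20 0; 1 -1.5 2 29 0; 1 -1.5 2 29 0"

```text
t: 6.85
tool_pos: [0.5481, -0.0178, 0.1761]
orientation: [-3.097, -0.523, 0.006]
force: [0.3, 0.1, -2.0]
opening: 0.0156
gripper_force: 60.0
```

>>> arm_command --increments "1 0 0 4 0; 1 0 0 8 0; 1 0 0 10 0; 1 0 0 10 0"

```text
t: 7.25
tool_pos: [0.5498, -0.0181, 0.169]
orientation: [3.097, 0.523, 0.001]
force: [-0.6, 1.6, 0.9]
opening: 0.0161
gripper_force: 60.0
```

Run:
```python
from h import *
s=robot.read_state();print(s['tool_pos'],s['force'],s['t'],s['opening'])
```

```text
[ 0.5498 -0.0181  0.169 ] [-0.639   1.6082  0.8921] 7.25 0.01609747412160139
```

>>> arm_command --increments "1 0 0 2 0; 1 0 0 4 0; 1 0 0 5 0; 1 0 0 5 0"

```text
t: 7.65
tool_pos: [0.5502, -0.0181, 0.1649]
orientation: [3.097, 0.523, 0.003]
force: [-1.3, 0.3, 7.6]
opening: 0.0161
gripper_force: 60.0
```

>>> arm_command --increments "1 0 0 1 0; 1 0 0 1 0; 1 0 0 1 0; 1 0 0 1 0"

```text
t: 8.05
tool_pos: [0.5504, -0.0181, 0.1648]
orientation: [3.097, 0.523, 0.004]
force: [-3.7, 0.1, 12.5]
opening: 0.0164
gripper_force: 60.0
```

Run:
```python
from h import *
sd=robot.read_camera("side");s=robot.read_state();print(s['tool_pos'],s['force'])
S=robot.camera_model("side");p=(337,222);cv2.imwrite("pics/s4.png",sd)
cv2.imwrite("pics/c4.png",cv2.resize(sd[190:250,300:380],(800,600),interpolation=cv2.INTER_CUBIC))
```

```text
[ 0.5504 -0.0181  0.1648] [-4.6957  0.6423 13.4483]
```

View pics/c4.png

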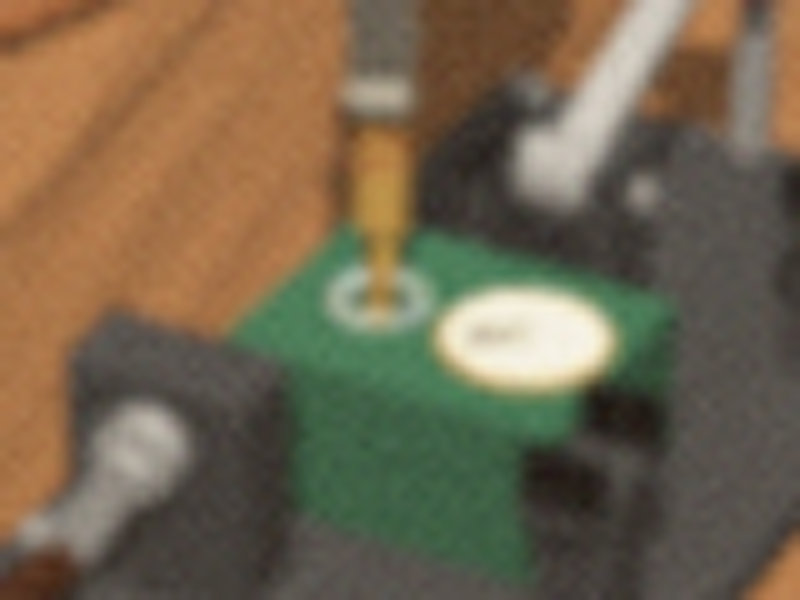

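The pin is inside the white ring at crop (380,305), and 15 N with no more travel means the button is home. Next I retract and go to the lever.

>>> arm_command --increments "1 0 0 -10 0; 1 0 0 -30 0; 1 0 0 -60 0; 1 0 0 -90 0; 1 0 0 -100 0"

```text
t: 8.6
tool_pos: [0.5508, -0.0182, 0.2661]
orientation: [3.096, 0.523, 0.007]
force: [1.4, -0.9, -1.0]
opening: 0.0159
gripper_force: 60.0
```

>>> arm_command --increments "1 -18 29 0 0; 1 -43 68 0 0; 1 -68 108 0 0; 1 -90 144 0 0; 1 -101 160 0 0"

```text
t: 9.1
tool_pos: [0.5052, -0.2054, 0.2611]
orientation: [-3.098, -0.52, 0.003]
force: [-0.8, 0.8, -1.0]
opening: 0.0161
gripper_force: 60.0
```

>>> arm_command --increments "1 0 0 0 0; 1 0 0 0 0"

```text
t: 9.3
tool_pos: [0.5063, -0.2022, 0.2615]
orientation: [-3.097, -0.521, 0.002]
force: [0.4, 0.7, -0.8]
opening: 0.0163
gripper_force: 60.0
```

Run:
```python
from h import *
im=robot.read_camera("wrist");sd=robot.read_camera("side")
W=robot.camera_model("wrist");s=robot.read_state();print(s['tool_pos'],s['force'])
tr=R.from_rotvec(s['orientation']).as_matrix();tip=s['tool_pos']+tr[:,2]*.1076;S=robot.camera_model("side");print(tip,proj(W,tip),proj(S,tip))
p=proj(S,tip).astype(int)
b,k=blobs(im,(0,170,80),(8,255,255),100);print(b)
cv2.imwrite("pics/w5.png",im);cv2.imwrite("pics/s5.png",sd)
cv2.imwrite("pics/c5.png",np.hstack([cv2.resize(im[130:290,250:410],(480,480),interpolation=cv2.INTER_CUBIC),cv2.resize(sd[p[1]-30:p[1]+30,p[0]-20:p[0]+20],(320,480),interpolation=cv2.INTER_CUBIC)]));print(p)
```

```text
[ 0.5068 -0.2012  0.262 ] [ 0.1593 -0.7417 -1.8236]
[ 0.5067 -0.2011  0.1544] [328.3855 201.1982] [371.6732 172.5591]
[(array([322.9 , 191.39]), array([300, 170,  45,  45, 929], dtype=int32))]
[371 172]
```

View pics/c5.png

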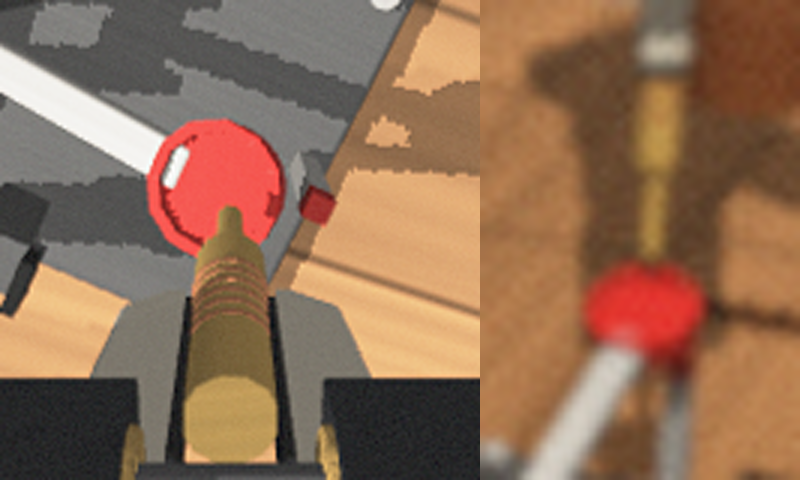

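The wrist crop shows the tip at crop (230,212) over the red pad, centred near (216,187). The red-tipped post is at (317,205).

Run:
```python
from h import *
W=robot.camera_model("wrist");S=robot.camera_model("side");s=robot.read_state()
f=lambda x,y:(250+x/3,130+y/3)
tp=onz(W,f(230,210),.1544);pd=onz(W,f(216,187),.132)
sp=lambda x,y:(351+(x-480)/8,142+y/8)
ts=onz(S,sp(653,255),.1544);ps=onz(S,sp(645,309),.132)
print(tp,pd,pd-tp);print(ts,ps,ps-ts)
```

```text
[ 0.5073 -0.1993  0.1544] [ 0.507  -0.1944  0.132 ] [-0.0003  0.0048 -0.0224]
[ 0.5008 -0.1929  0.1544] [ 0.5015 -0.1887  0.132 ] [ 0.0008  0.0042 -0.0224]
```

>>> arm_command --increments "1 0 0 8 0; 1 0 0 16 0; 1 0 0 22 0; 1 0 0 26 0; 1 0 0 28 0"

```text
t: 9.9
tool_pos: [0.5068, -0.2023, 0.2346]
orientation: [3.097, 0.524, 0.0]
force: [-0.9, -0.0, 2.9]
opening: 0.016
gripper_force: 60.0
```

>>> arm_command --increments "1 0 1 5 0; 1 -0.5 2 10 0; 1 -1 3 15 0; 1 -1 3 20 0; 1 -1 4 24 0"

```text
t: 10.4
tool_pos: [0.5072, -0.2068, 0.2105]
orientation: [3.097, 0.523, 0.001]
force: [-1.3, -1.1, 4.3]
opening: 0.0157
gripper_force: 60.0
```

>>> arm_command --increments "1 0 0 4 0; 1 0 0 8 0; 1 0 0 11 0; 1 0 0 11 0; 1 0 0 11 0"

```text
t: 10.9
tool_pos: [0.5072, -0.2073, 0.2]
orientation: [3.096, 0.523, 0.001]
force: [-1.4, -2.3, 7.0]
opening: 0.0159
gripper_force: 60.0
```

Run:
```python
from h import *
im=robot.read_camera("wrist");sd=robot.read_camera("side")
W=robot.camera_model("wrist");s=robot.read_state();print(s['t'],s['tool_pos'],s['force'],s['opening'])
tr=R.from_rotvec(s['orientation']).as_matrix();tip=s['tool_pos']+tr[:,2]*.1076;S=robot.camera_model("side");p=proj(S,tip).astype(int)
cv2.imwrite("pics/c6.png",np.hstack([cv2.resize(im[130:290,250:410],(480,480),interpolation=cv2.INTER_CUBIC),cv2.resize(sd[p[1]-30:p[1]+30,p[0]-20:p[0]+20],(320,480),interpolation=cv2.INTER_CUBIC)]));print(p)
cv2.imwrite("pics/w6.png",im);cv2.imwrite("pics/s6.png",sd)
```

```text
11.0 [ 0.5072 -0.2073  0.2   ] [-1.6742 -3.2182  6.0388] 0.015825370751093228
[371 188]
```

View pics/c6.png

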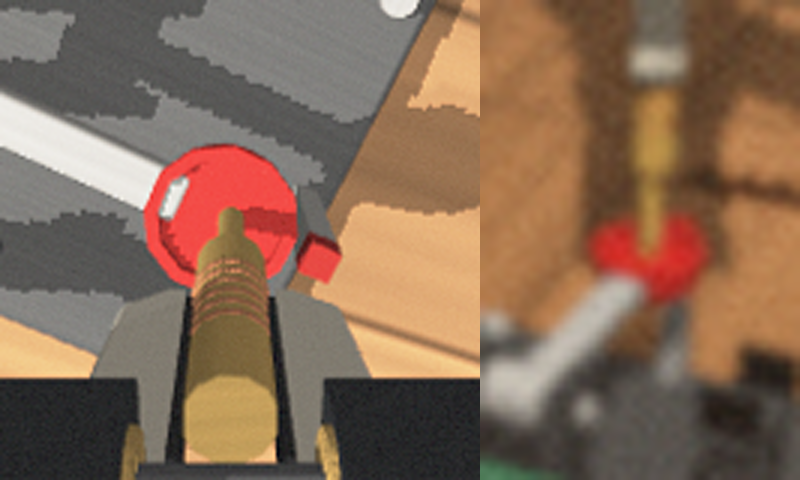

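The tip is well inside the pad's rim at crop (230,215), and the pad is nearly at the height of the post. A few millimetres remain.

>>> arm_command --increments "1 0 0 2 0; 1 0 0 4 0; 1 0 0 4 0; 1 0 0 4 0; 1 0 0 4 0"

```text
t: 11.5
tool_pos: [0.5073, -0.2074, 0.1962]
orientation: [3.096, 0.522, 0.001]
force: [-2.0, -3.5, 6.6]
opening: 0.0158
gripper_force: 60.0
```

Run:
```python
from h import *
im=robot.read_camera("wrist");sd=robot.read_camera("side")
W=robot.camera_model("wrist");S=robot.camera_model("side");s=robot.read_state();print(s['t'],s['tool_pos'],s['force'],s['opening'])
cv2.imwrite("pics/w7.png",im);cv2.imwrite("pics/s7.png",sd)
for n,i,m in(("w",im,W),("s",sd,S)):
    roi=(290,160,375,235) if n=="w" else (355,170,390,215)
    b,k=blobs(i,(0,150,70),(8,255,255),5,roi)
    print(n,[(x[0],x[1]) for x in b])
# tip height cross-check from two views, seeds from crop 6 scale
cv2.imwrite("pics/c7.png",np.hstack([cv2.resize(im[170:240,290:380],(450,350),interpolation=cv2.INTER_CUBIC),cv2.resize(sd[165:215,345:395],(350,350),interpolation=cv2.INTER_CUBIC)]))
```

```text
11.6 [ 0.5073 -0.2074  0.1962] [-2.7048 -4.0153  7.0177] 0.015594448776777198
w [(array([323.38, 199.31]), array([ 298,  178,   51,   48, 1440], dtype=int32)), (array([355.97, 217.29]), array([349, 209,  16,  17, 176], dtype=int32))]
s [(array([372.21, 190.07]), array([364, 184,  16,  13, 110], dtype=int32))]
```

View pics/c7.png

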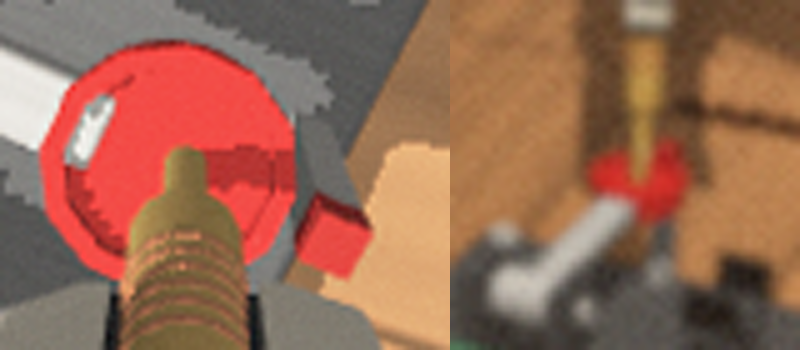

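The lever looks level: the rim and the post top at crop (335,237) are at the same height, with the tip inside the pad. I cross-check the geometry and hold.

Run:
```python
from h import *
W=robot.camera_model("wrist");S=robot.camera_model("side")
f=lambda x,y:(290+x/5,170+y/5)
p=onz(W,f(169,162),.093);q=onz(W,f(335,238),.093);print(p,q,np.linalg.norm(p-q),"width",np.linalg.norm(onz(W,f(41,162),.093)-onz(W,f(297,162),.093)))
print("pad tri",tri(W,f(169,162),S,(372.3,190)))
print("tip tri",tri(W,f(184,160),S,(345+(638-450)/7,165+182/7)))
```

```text
[ 0.5062 -0.2036  0.093 ] [ 0.5023 -0.2374  0.093 ] 0.0340267370787462 width 0.04661663720641588
pad tri (array([ 0.5037, -0.2046,  0.0894]), np.float64(0.0029047772917216684))
tip tri (array([ 0.5047, -0.2071,  0.0846]), np.float64(0.0006428483539058026))
```

>>> arm_command --increments "1 0 0 0 0; 1 0 0 0 0; 1 0 0 0 0; 1 0 0 0 0; 1 0 0 0 0"

```text
t: 12.1
tool_pos: [0.5073, -0.2074, 0.1962]
orientation: [3.096, 0.522, 0.001]
force: [-1.9, -2.5, 7.9]
opening: 0.016
gripper_force: 60.0
```

>>> arm_command --increments "1 0 0 0 0; 1 0 0 0 0; 1 0 0 0 0; 1 0 0 0 0; 1 0 0 0 0"

```text
t: 12.6
tool_pos: [0.5073, -0.2074, 0.1962]
orientation: [3.096, 0.522, 0.001]
force: [-1.0, -3.3, 5.7]
opening: 0.016
gripper_force: 60.0
```

>>> arm_command --increments "1 0 0 0 0; 1 0 0 0 0; 1 0 0 0 0; 1 0 0 0 0; 1 0 0 0 0"

```text
t: 13.1
tool_pos: [0.5073, -0.2074, 0.1962]
orientation: [3.096, 0.522, 0.001]
force: [-1.6, -3.3, 5.8]
opening: 0.0159
gripper_force: 60.0
```

>>> arm_command --increments "1 0 0 0 0; 1 0 0 0 0; 1 0 0 0 0; 1 0 0 0 0; 1 0 0 0 0"

```text
t: 13.6
tool_pos: [0.5073, -0.2074, 0.1962]
orientation: [3.096, 0.522, 0.001]
force: [-2.1, -3.3, 5.9]
opening: 0.0164
gripper_force: 60.0
```

>>> arm_command --increments "1 0 0 0 0; 1 0 0 0 0; 1 0 0 0 0; 1 0 0 0 0; 1 0 0 0 0"

```text
t: 14.1
tool_pos: [0.5073, -0.2074, 0.1962]
orientation: [3.096, 0.522, 0.001]
force: [-2.3, -2.4, 6.1]
opening: 0.0157
gripper_force: 60.0
```

```bash
python3 -c "
from plant import robot
print(robot.close_job())"
```

```text
the job is handed in; nothing more can be done
None
```

The job is handed in. The punch was drawn, the zero button pressed home and the punch lifted clear of it. The lever is held level by the punch tip, about 0.35 rad by tip height, and was held there for over 2 s before hand-in; the verdict itself was not reported, and I took no picture to confirm the button came back up.

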